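# Load two ramekins into the sprung dish dispenser

### The job

Load both white ramekins, upright, one on top of the other, into the spring-loaded dish dispenser that stands on the stove: push them down on its sinking platform until the two sprung catches have snapped shut over the rim of the upper one and hold the pile down. Leave the lemon, the spoon and the foil-topped tin where they are.

Things in the scene. Friction and masses are not known exactly. Their poses are not given: they have to be found in the camera images.
- ramekin_a: white porcelain ramekin (small round dish), 64 mm across, 34 mm high, 0.11 kg, upright on the board. Origin: centre of its underside, z up. Grip its upright 64 mm band, 20 to 34 mm up; it tapers to a foot 50 mm wide. Rim 4 mm thick; inside it a recess 56 mm wide, 8 mm deep takes the other's foot (two stacked: 60 mm high). The bowl's floor is 30 mm wide, 7 mm up
- ramekin_b: a second ramekin, the same in every respect; either may go in first
- board: wooden chopping board, 300 mm (x) by 320 mm (y), 21 mm thick, fixed flat over the grates of the right-hand burners. Origin: centre of its underside; its top lies 78 mm above the stove top. (Beware: to the left of the work, over x > 0.45 and y > 0.25, a wall cupboard hangs 0.44 m above the stove; do not swing the wrist under it)
- dispenser: dish dispenser, fixed. Origin: centre of its round base (120 mm across), z up on the well's axis. Four 8 mm guide rods at 45 degrees to its x and y axes leave a well 67 mm wide and flare out at the top (158 mm up, 51 mm from the axis). Catches on its +x and -x sides. Its +y and -y sides are open, 45 mm wide, down to 80 mm up: fingers closing along its y axis fit there
- dispenser_mouth (a point): point on the well's axis level with the flat undersides of the two catches, 132 mm above the dispenser's origin: the rim of a dish that is held lies against this height
- platform (a joint): how far the dispenser's platform is pressed down, in m: 0 at rest, with its top 12 mm below dispenser_mouth; at most 0.056 (end stop). A spring pushes it up with 7 N at 0 and 12 N at 0.048; the dishes' weight alone hardly moves it. One dish held by the catches keeps it at 0.022, two stacked ones at 0.048. Let go before the catches snap in and it rises again
- platform_top (a point): centre of the flat top of the round grey platform, 62 mm across, on which the first dish stands; moves with it
- catch_far (a joint): sprung latch bolt on the dispenser's +x side, in m: 0 fully out, grows as it is pushed back. Black housing 24 mm wide, 39 to 56 mm from the axis, 128 to 151 mm up. Its nose, 14 mm wide, reaches to 28 mm from the axis; a dish pressed down (about 11 to 18 N in all) drives back its sloping top, and it snaps out over the rim once that is below its underside; go 2 to 5 mm further
- catch_near (a joint): the same catch on the dispenser's -x side
- lemon: yellow lemon, 73 x 52 x 52 mm, lying on the chopping board; to be left alone
- spoon: steel spoon, 197 mm long, lying at the far edge of the chopping board; to be left alone
- grease_tin: tin topped with crumpled foil, 110 mm across, 136 mm high, standing on the stove behind the dispenser; origin: centre of its underside. To be left alone
Mind the look-alikes: they are no part of the job. Leave any black look-alike of the ramekin_a alone.

How it is judged (in metres and radians):
At the end, for the whole second after the job is handed in: both ramekins stand upright (within 6 degrees) in the well, on its axis within 6 mm and one on the other, both rims under the catches (undersides 31 to 65 mm below the catches' undersides), at rest; both catches fully out (within 1.5 mm); the platform held 45.5 to 52 mm down (value of joint each of catch_far, catch_near below 0.0015 m and value of joint platform between 0.0455 and 0.052 m and horizontal distance between each of ramekin_a, ramekin_b and dispenser below 0.006 m and angle between each of ramekin_a, ramekin_b's own z axis and vertical below 0.1 rad and z of ramekin_a in the frame of dispenser_mouth between -0.065 and -0.031 m and z of ramekin_b in the frame of dispenser_mouth between -0.065 and -0.031 m and linear speed of each of ramekin_a, ramekin_b below 0.02 m/s); the robot touches nothing.
It fails at once if the lemon is shifted by more than 30 mm (distance of lemon from where it was at the start of the episode above 0.03 m).
It fails at once if the spoon is shifted by more than 30 mm (distance of spoon from where it was at the start of the episode above 0.03 m).
It fails at once if the foil-topped tin is shifted by more than 30 mm (distance of grease_tin from where it was at the start of the episode above 0.03 m).
It also fails if it takes over 61 s, if anything falls off the work surface, if the arm or the gripper's body presses on something with over 40 N, if the wrist force passes 120 N, or if a joint passes its speed limit or range.

### The arm

A 7-joint arm with a two-finger parallel gripper is mounted at the origin on a cart in front of the work surface, level with it; the furniture and walls round the work are solid. World frame = base frame: x ahead of the robot, y to its left, z up, the work surface at z = 0. Lengths are in mm, angles in rad, forces in N, time in s.
With the tool pointing down it reaches from about 425 to 925 mm from the base axis. Payload 6.8 kg.
Tool frame: the origin (TCP) lies midway between the tips of the shut fingers; the grasp point (between the pads) lies bot.pinch_z behind it (bot.pinch_z is the distance from the TCP to the grasp point, in mm); z points along the fingers, y is the line along which they close (so a half turn about z gives the same grasp; the last joint's range is limited). The gripper opens to 88 mm and grips with 3 to 60 N. Pads are 20 mm wide; open, the fingers measure 115 mm over their backs; the gripper's body (75 mm by 178 mm) begins 61 mm behind the grasp point.
Start: joints at [1.018, 0.477, 0.022, 1.555, -0.011, 1.109, -0.083], TCP at [290.448, -609.333, 222.664] pointing down, gripper open.
Joint ranges: [-2.96, 2.96], [-0.34, 2.1], [-1.41, 1.46], [0.24, 2.44], [-1.37, 4.51], [0.17, 1.92], [-2.96, 2.96]. Speed limits (rad/s): [2.39, 2.39, 3.14, 3.14, 3.14, 3.14, 3.14].

### API

Orientations are given as [roll, pitch, yaw] about the fixed x, y, z axes, in that order (R = Rz(yaw) Ry(pitch) Rx(roll)).
In Python, from plant import bot gives the robot as it stands.
- The arm moves only by the tool drive_tool, never from a script. Its argument "deltas" is a list of rows, each an object of numbers: "jaw": the opening, from -1 (shut) to 1 (fully open); "dx", "dy", "dz": the shift along the tool's x, y, z in cm; "rx", "ry", "rz": the turn, a rotation vector about the tool's x, y, z in degrees. In form: [{"jaw": .., "dx": .., "dy": .., "dz": .., "rx": .., "ry": .., "rz": ..}, ...]. A call has exactly 8 rows; each row is the pose to reach, as a shift and turn from the pose commanded when the call began, along the tool's axes at that moment; what a row does not reach only later rows make up. A row lasts 1/8 s, in which the tool goes at most 62.5 mm and 10.7 degrees, less where a joint would pass 70% of its speed; a pose out of reach is approached as far as the arm can. A call with a gripper value outside its range is refused whole. The fingers move at their own pace and stop on an object; "newtons" is the grip in N (left out, the last holds). Time passes only in rows, so rows that repeat a pose let the fingers close, or fill a call up. It gives the time, the measured TCP pose, the force, the opening and the grip force at its end, in the units of the state.
- bot.sense(): the state, without advancing time (a new reading comes with each control period).
- bot.read_camera(name): name is "side" or "top"; returns (picture, depth): 480x640x3 uint8, red, green, blue; 480x640 float32, mm along the optical axis (not along the pixel's ray), 0 where there is no reading.
- bot.get_calibration(name): a dict with "vertical_fov" (degrees; the focal length in pixels is half the picture's height over the tangent of half this angle, whatever the lens; pixels are square), "cx", "cy" (the principal point, pixels), "R" (3x3) and "t" (3): a world point X has camera coordinates R X + t. Camera axes: x right, y down, z forward; pixel columns grow to the right and rows downward; lengths in mm; the calibration is good to about 2 mm. A picture is of the moment at which its call begins. get_calibration takes no time and is no camera call.
- bot.sign_off(): hands the job in; it is judged then, once.
The state is a dict: "clock": time; "joint_pos": joint angles; "qd": joint speeds; "joint_efforts": joint torques, N m; "tool_pos": TCP position; "eef_rot": TCP orientation; "ft_force": force on the tool from outside, world axes, zero at the start; "wrist_torque": the same for the moment, N m; "opening": opening from 0.0 (shut) to 1.0 (fully open); "grip_force": force on a finger pad.
Only numpy, scipy, OpenCV 4.12 (cv2) and the standard library are available. Lean on these libraries where they do the work, as an engineer would, in place of code of your own. Each camera call takes 0.05 s, during which the arm holds its last target. There are 200 camera calls.

## Working session

There is one attempt and no reset: what is moved stays moved. The work goes in short steps, Python scripts to look and compute and a tool call to move; the robot and the scene stay as the last step left them, time stands still between calls to the robot, and variables do not carry over. Pictures are saved under pics/ and viewed, at most 10 in all, crops included, and the job is handed in when it is done.

Besides the shell and the picture viewer there is one more tool, called after "Emit:" in YAML: its name, and indented under it one key for each argument. drive_tool: Moves the arm, as the interface text tells. Its arguments: {"type":"object","properties":{"deltas":{"type":"array"},"newtons":{"type":"number"}},"required":["deltas"]}

```bash
ls; mkdir -p pics
cat > h.py <<'E'
import numpy as np, cv2
from plant import bot
def cal(n):
    c=bot.get_calibration(n); f=240/np.tan(np.radians(c["vertical_fov"])/2)
    return f,c["cx"],c["cy"],np.array(c["R"]),np.array(c["t"])
def ray_z(n,u,v,z):
    f,cx,cy,R,t=cal(n); C=-R.T@t; d=R.T@np.array([(u-cx)/f,(v-cy)/f,1]); return C+d*(z-C[2])/d[2]
def cloud(n,dep):
    f,cx,cy,R,t=cal(n); v,u=np.indices(dep.shape)
    P=np.stack([(u-cx)/f*dep,(v-cy)/f*dep,dep],-1); return (P-t)@R
def proj(n,X):
    f,cx,cy,R,t=cal(n); p=R@np.array(X)+t; return cx+f*p[0]/p[2],cy+f*p[1]/p[2]
E
python3 - <<'E'
from h import *
for n in("top","side"):
    p,d=bot.read_camera(n); cv2.imwrite(f"pics/{n}0.png",p[:,:,::-1]); np.save(n+"0.npy",d); f,cx,cy,R,t=cal(n); print(n,f,cx,cy,-R.T@t,R.round(2).tolist(),bot.get_calibration(n))
s=bot.sense(); print(s, bot.pinch_z)
E
```

```text
pics
top 610.4726579757018 316.83961940379305 247.20863251262088 [ 463.88637411  -63.85976372 1112.36816768] [[-0.01, -1.0, 0.02], [-0.99, 0.01, -0.14], [0.14, -0.02, -0.99]] {'vertical_fov': 42.923350842350914, 'cx': 316.83961940379305, 'cy': 247.20863251262088, 'R': array([[-0.0087513 , -0.99981129,  0.01734351],
       [-0.99014828,  0.00624018, -0.13988368],
       [ 0.13974905, -0.01839681, -0.99001604]]), 't': array([ -79.08047178,  615.31694151, 1035.25983138])}
side 623.4161777779815 322.0174200135116 239.98228020644643 [  623.68218776 -1117.60203772   867.08237163] [[1.0, 0.01, -0.02], [-0.01, -0.6, -0.8], [-0.02, 0.8, -0.6]] {'vertical_fov': 42.11097333318353, 'cx': 322.0174200135116, 'cy': 239.98228020644643, 'R': array([[ 0.99976931,  0.01002208, -0.01899709],
       [-0.00929144, -0.59562213, -0.80321102],
       [-0.01936493,  0.80320223, -0.59539161]]), 't': array([-595.86556665,   36.57650837, 1425.9915886 ])}
{'clock': 0.1, 'joint_pos': array([ 1.01787855,  0.47770122,  0.02234825,  1.55631872, -0.0115084 ,
        1.10928298, -0.08306176]), 'qd': array([-0.00076801, -0.00122228, -0.00047369, -0.00297883,  0.00014952,
        0.00025436, -0.00079266]), 'joint_efforts': array([ 4.01524507e-03, -5.84088242e+01,  1.53965190e+00, -2.73313987e+01,
       -5.42903098e-02,  1.30213180e-02,  5.31983733e-05]), 'tool_pos': array([ 290.21262233, -608.8465147 ,  221.80422026]), 'eef_rot': array([-3.14001429e+00,  1.08791813e-04,  4.44867759e-01]), 'ft_force': array([0.29771805, 0.50397963, 0.13478154]), 'wrist_torque': array([-0.03639951,  0.01499939,  0.04981748]), 'grip_force': 0.0, 'opening': 1.0008399121941376} 18.700000000000003
```

View pics/top0.png

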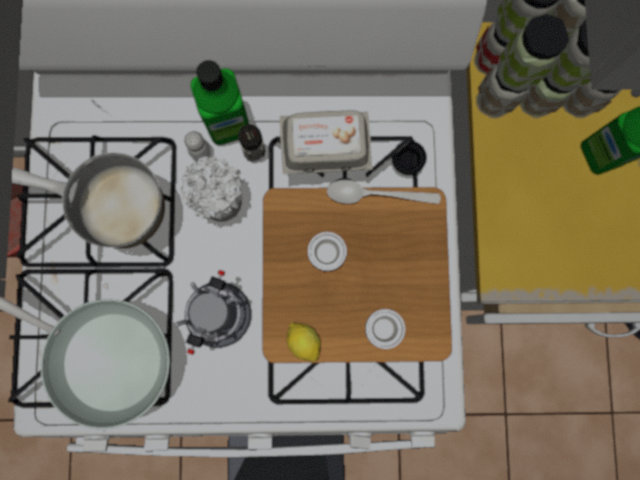

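View pics/side0.png

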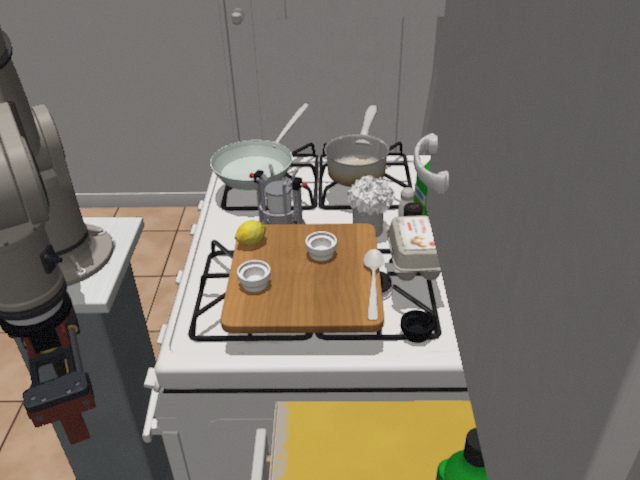

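The top view shows two white ramekins at about (327,252) and (385,329), and the lemon at (304,342). The dispenser is at (217,314), with black catches near (217,284) and (196,350). The tin's foil top is at (213,190). The only black round thing is at (409,157) beside the board; it's a look-alike or burner, so I leave it alone. I'll enlarge and measure next.

Run:
```python
from h import *
p=cv2.imread("pics/top0.png"); d=np.load("top0.npy"); W=cloud("top",d)
for nm,u,v in(("r1",327,252),("r2",385,329)):
    w=W[v-26:v+27,u-26:u+27].reshape(-1,3); c=p[v-26:v+27,u-26:u+27].reshape(-1,3)
    for lo,hi in((104,120),):
        q=w[(w[:,2]>lo)&(w[:,2]<hi)]; (cx,cy),r=cv2.minEnclosingCircle(q[:,:2].astype(np.float32)); print(nm,len(q),np.median(q[:,2]),cx,cy,r,q[:,:2].mean(0))
w=W[265:365,170:265].reshape(-1,3)
q=w[(w[:,2]>112)&(w[:,2]<126)]; print("plat",len(q),np.median(q[:,2]),q.mean(0),np.median(q,0))
q=w[(w[:,2]>140)&(w[:,2]<165)]; print("upper",len(q),np.median(q,0), cv2.minEnclosingCircle(q[:,:2].astype(np.float32)))
print("board z",W[290:310,390:430,2].mean(),"tin",ray_z("top",213,190,140))
a=cv2.resize(p[260:370,165:275],(560,560),interpolation=cv2.INTER_CUBIC)
z=np.clip((W[260:370,165:275,2]-60)*2.2,0,255).astype(np.uint8)
cv2.imwrite("pics/disp.png",a)
cv2.imwrite("pics/ram.png",cv2.resize(p[215:375,270:430],(600,600),interpolation=cv2.INTER_CUBIC))
```

```text
r1 486 109.48549937660448 598.800048828125 -98.4970474243164 32.15140151977539 [599.97316047 -98.35612881]
r2 505 109.44463220356849 470.17822265625 -191.9279327392578 32.13193130493164 [ 470.01089552 -192.32674046]
plat 1161 119.66547043705745 [499.22486071  94.85730411 119.66441658] [499.47108095  94.91081835 119.66547044]
upper 719 [484.84955412 101.23750769 149.35243757] ((499.2935485839844, 94.88317108154297), 69.87073516845703)
board z 79.55982938087384 tin [696.12411038  86.06888499 140.        ]
```

View pics/disp.png

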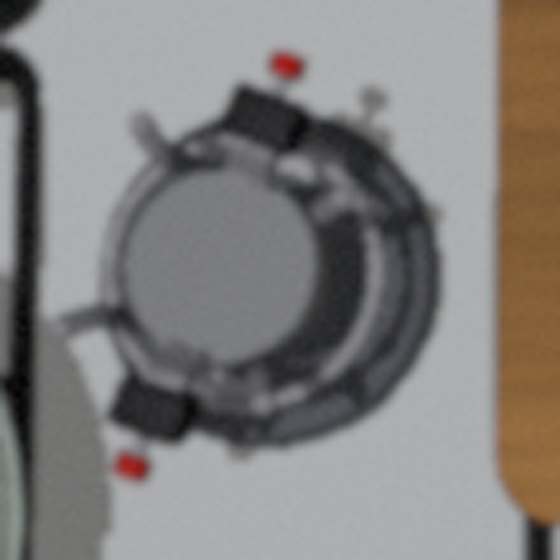

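View pics/ram.png

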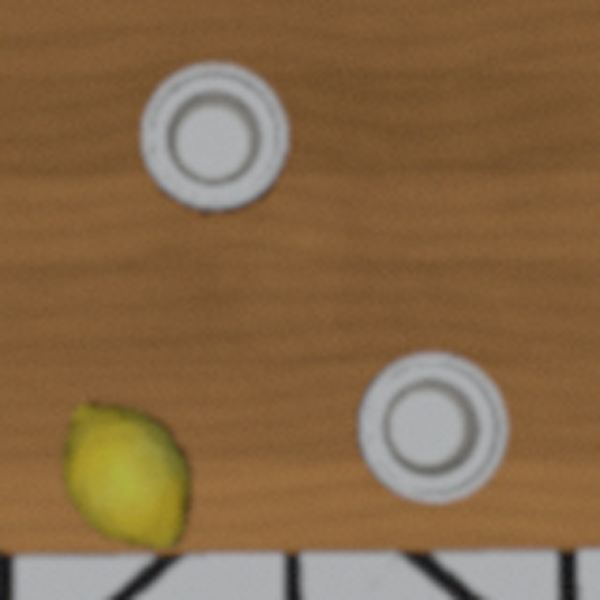

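Both white dishes match: 64 mm across, rims at about 111 mm. The only other candidates are black or are not dishes. The dispenser axis is at about (499.3, 94.9), with the platform at z=119.7 (expected 120). The red knobs, at crop pixels (287,66) and (131,466), give its yaw. I'll use a single tool yaw for everything.

```bash
cat >> h.py <<'E'
def to(x,y,z,yaw=None):
    "shift (cm) and turn (deg) in tool axes from the measured pose, made level"
    from scipy.spatial.transform import Rotation as Ro
    s=bot.sense(); A=Ro.from_euler("xyz",s["eef_rot"]); 
    B=Ro.from_euler("xyz",[np.pi,0,s["eef_rot"][2] if yaw is None else np.radians(yaw)])
    print("t",s["clock"],"pos",s["tool_pos"].round(1),"F",s["ft_force"].round(1),"open",round(s["opening"],3))
    print("d cm",(A.inv().apply(np.array([x,y,z])-s["tool_pos"])/10).round(2),"rot deg",np.degrees((A.inv()*B).as_rotvec()).round(2))
E
python3 - <<'E'
from h import *
s=165,260; k=110/560
a=ray_z("top",s[0]+287*k,s[1]+66*k,140);b=ray_z("top",s[0]+131*k,s[1]+466*k,140)
c=ray_z("top",s[0]+270*k,s[1]+118*k,151);e=ray_z("top",s[0]+155*k,s[1]+408*k,151)
for m,n in((a,b),(c,e)): v=m-n; print((m+n)/2,np.linalg.norm(v),np.degrees(np.arctan2(v[1],v[0])))
to(470,-192.1,220,158.3)
E
```

```text
[499.03769818  93.83600311 140.        ] 131.55039764261574 -20.574776841081533
[499.27749343  91.09563599 151.        ] 94.52375195089655 -20.911238825231962
t 0.1 pos [ 290.2 -608.8  221.8] F [0.3 0.5 0.1] open 1.001
d cm [ 34.16 -29.88   0.22] rot deg [-5.0000e-02 -1.0000e-01 -1.3281e+02]
```

Emit:
drive_tool:
  deltas:
    - {"jaw": 1,"dx": 4,"dy": -3.5,"rz": -10}
    - {"jaw": 1,"dx": 8.5,"dy": -7.5,"rz": -20}
    - {"jaw": 1,"dx": 12.8,"dy": -11.2,"rz": -30}
    - {"jaw": 1,"dx": 17,"dy": -15,"rz": -40}
    - {"jaw": 1,"dx": 21.3,"dy": -18.7,"rz": -50}
    - {"jaw": 1,"dx": 25.6,"dy": -22.4,"rz": -60}
    - {"jaw": 1,"dx": 30,"dy": -26,"rz": -70}
    - {"jaw": 1,"dx": 34.2,"dy": -29.9,"rz": -80}
  newtons: 40

```text
invalid input
```

Emit:
drive_tool:
  deltas:
    - {"jaw": 1,"rz": -10}
    - {"jaw": 1,"rz": -20}
    - {"jaw": 1,"rz": -30}
    - {"jaw": 1,"rz": -40}
    - {"jaw": 1,"rz": -50}
    - {"jaw": 1,"rz": -53.5}
    - {"jaw": 1,"rz": -53.5}
    - {"jaw": 1,"rz": -53.5}

```text
invalid input
```

```bash
python3 -c "
from h import *
to(470.1,-192.1,87,159); print(bot.sense()['joint_pos'])"
```

```text
t 0.1 pos [ 290.2 -608.8  221.8] F [0.3 0.5 0.1] open 1.001
d cm [ 34.17 -29.86  13.52] rot deg [-5.0000e-02 -1.0000e-01 -1.3351e+02]
[ 1.01787855  0.47770122  0.02234825  1.55631872 -0.0115084   1.10928298
 -0.08306176]
```

Every field needs a value.

Emit:
drive_tool:
  deltas:
    - {"jaw": 1,"dx": 4,"dy": -3.5,"dz": 0,"rx": 0,"ry": 0,"rz": -10}
    - {"jaw": 1,"dx": 8.5,"dy": -7.5,"dz": 0,"rx": 0,"ry": 0,"rz": -20}
    - {"jaw": 1,"dx": 12.8,"dy": -11.2,"dz": 0,"rx": 0,"ry": 0,"rz": -30}
    - {"jaw": 1,"dx": 17,"dy": -15,"dz": 0,"rx": 0,"ry": 0,"rz": -40}
    - {"jaw": 1,"dx": 21.3,"dy": -18.7,"dz": 0,"rx": 0,"ry": 0,"rz": -50}
    - {"jaw": 1,"dx": 25.6,"dy": -22.4,"dz": 0,"rx": 0,"ry": 0,"rz": -60}
    - {"jaw": 1,"dx": 30,"dy": -26,"dz": 0,"rx": 0,"ry": 0,"rz": -70}
    - {"jaw": 1,"dx": 34.2,"dy": -29.9,"dz": 0,"rx": 0,"ry": 0,"rz": -80}
  newtons: 40

```text
clock: 1.1
tool_pos: [470.9, -190.6, 222.6]
eef_rot: [-3.142, 0.0, 1.847]
ft_force: [1.3, -0.3, -0.6]
opening: 0.999
grip_force: 0.0
```

Emit:
drive_tool:
  deltas:
    - {"jaw": 1,"dx": 0,"dy": 0,"dz": 0,"rx": 0,"ry": 0,"rz": -10}
    - {"jaw": 1,"dx": 0,"dy": 0,"dz": 0,"rx": 0,"ry": 0,"rz": -20}
    - {"jaw": 1,"dx": 0,"dy": 0,"dz": 0,"rx": 0,"ry": 0,"rz": -30}
    - {"jaw": 1,"dx": 0,"dy": 0,"dz": 0,"rx": 0,"ry": 0,"rz": -40}
    - {"jaw": 1,"dx": 0,"dy": 0,"dz": 0,"rx": 0,"ry": 0,"rz": -50}
    - {"jaw": 1,"dx": 0,"dy": 0,"dz": 0,"rx": 0,"ry": 0,"rz": -53.5}
    - {"jaw": 1,"dx": 0,"dy": 0,"dz": 0,"rx": 0,"ry": 0,"rz": -53.5}
    - {"jaw": 1,"dx": 0,"dy": 0,"dz": 0,"rx": 0,"ry": 0,"rz": -53.5}

```text
clock: 2.1
tool_pos: [470.4, -192.3, 222.5]
eef_rot: [-3.142, -0.0, 2.773]
ft_force: [-0.0, 0.4, -0.1]
opening: 1.004
grip_force: 0.0
```

```bash
python3 -c "
from h import *
to(470.1,-192.1,87,159); print(bot.sense()['joint_pos'])"
```

```text
t 2.1 pos [ 470.4 -192.3  222.5] F [-0.   0.4 -0.1] open 1.004
d cm [3.000e-02 1.000e-02 1.355e+01] rot deg [-0.   -0.02 -0.1 ]
[ 0.76171048  0.25435189 -0.57740524  1.91718148  0.16224773  1.0162114
  1.31572692]
```

Emit:
drive_tool:
  deltas:
    - {"jaw": 1,"dx": 0,"dy": 0,"dz": 3,"rx": 0,"ry": 0,"rz": 0}
    - {"jaw": 1,"dx": 0,"dy": 0,"dz": 6,"rx": 0,"ry": 0,"rz": 0}
    - {"jaw": 1,"dx": 0,"dy": 0,"dz": 9,"rx": 0,"ry": 0,"rz": 0}
    - {"jaw": 1,"dx": 0,"dy": 0,"dz": 11,"rx": 0,"ry": 0,"rz": 0}
    - {"jaw": 1,"dx": 0,"dy": 0,"dz": 12.5,"rx": 0,"ry": 0,"rz": 0}
    - {"jaw": 1,"dx": 0,"dy": 0,"dz": 13.4,"rx": 0,"ry": 0,"rz": 0}
    - {"jaw": 1,"dx": 0,"dy": 0,"dz": 13.4,"rx": 0,"ry": 0,"rz": 0}
    - {"jaw": 1,"dx": 0,"dy": 0,"dz": 13.4,"rx": 0,"ry": 0,"rz": 0}

```text
clock: 3.1
tool_pos: [471.1, -192.4, 89.3]
eef_rot: [-3.142, 0.001, 2.775]
ft_force: [0.1, -0.2, -0.1]
opening: 1.001
grip_force: 0.0
```

Emit:
drive_tool:
  deltas:
    - {"jaw": -1,"dx": 0,"dy": 0,"dz": 0,"rx": 0,"ry": 0,"rz": 0}
    - {"jaw": -1,"dx": 0,"dy": 0,"dz": 0,"rx": 0,"ry": 0,"rz": 0}
    - {"jaw": -1,"dx": 0,"dy": 0,"dz": 0,"rx": 0,"ry": 0,"rz": 0}
    - {"jaw": -1,"dx": 0,"dy": 0,"dz": 0,"rx": 0,"ry": 0,"rz": 0}
    - {"jaw": -1,"dx": 0,"dy": 0,"dz": 0,"rx": 0,"ry": 0,"rz": 0}
    - {"jaw": -1,"dx": 0,"dy": 0,"dz": 0,"rx": 0,"ry": 0,"rz": 0}
    - {"jaw": -1,"dx": 0,"dy": 0,"dz": 0,"rx": 0,"ry": 0,"rz": 0}
    - {"jaw": -1,"dx": 0,"dy": 0,"dz": 0,"rx": 0,"ry": 0,"rz": 0}

```text
clock: 4.1
tool_pos: [470.7, -192.5, 88.9]
eef_rot: [-3.141, 0.0, 2.775]
ft_force: [-1.7, 0.2, 5.2]
opening: 0.723
grip_force: 40.0
```

Emit:
drive_tool:
  deltas:
    - {"jaw": -1,"dx": 0,"dy": 0,"dz": -1.5,"rx": 0,"ry": 0,"rz": 0}
    - {"jaw": -1,"dx": 0,"dy": 0,"dz": -4,"rx": 0,"ry": 0,"rz": 0}
    - {"jaw": -1,"dx": 0,"dy": 0,"dz": -7,"rx": 0,"ry": 0,"rz": 0}
    - {"jaw": -1,"dx": 0,"dy": 0,"dz": -10,"rx": 0,"ry": 0,"rz": 0}
    - {"jaw": -1,"dx": 0,"dy": 0,"dz": -12.5,"rx": 0,"ry": 0,"rz": 0}
    - {"jaw": -1,"dx": 0,"dy": 0,"dz": -13.5,"rx": 0,"ry": 0,"rz": 0}
    - {"jaw": -1,"dx": 0,"dy": 0,"dz": -13.5,"rx": 0,"ry": 0,"rz": 0}
    - {"jaw": -1,"dx": 0,"dy": 0,"dz": -13.5,"rx": 0,"ry": 0,"rz": 0}

```text
clock: 5.1
tool_pos: [469.8, -192.1, 222.6]
eef_rot: [3.141, -0.002, 2.775]
ft_force: [0.1, -0.1, -0.9]
opening: 0.725
grip_force: 40.0
```

```bash
python3 -c "
from h import *
to(499.3,94.7,222,159); print(bot.sense()['joint_pos'])"
```

```text
t 5.1 pos [ 469.8 -192.1  222.6] F [ 0.1 -0.1 -0.9] open 0.725
d cm [ 7.53 27.83  0.08] rot deg [ 0.01 -0.1  -0.02]
[ 0.76667063  0.25495082 -0.5831397   1.91691163  0.16341556  1.01825464
  1.31594964]
```

Emit:
drive_tool:
  deltas:
    - {"jaw": -1,"dx": 0.8,"dy": 3,"dz": 0,"rx": 0,"ry": 0,"rz": 0}
    - {"jaw": -1,"dx": 2,"dy": 7.5,"dz": 0,"rx": 0,"ry": 0,"rz": 0}
    - {"jaw": -1,"dx": 3.4,"dy": 12.5,"dz": 0,"rx": 0,"ry": 0,"rz": 0}
    - {"jaw": -1,"dx": 4.7,"dy": 17.5,"dz": 0,"rx": 0,"ry": 0,"rz": 0}
    - {"jaw": -1,"dx": 6,"dy": 22.5,"dz": 0,"rx": 0,"ry": 0,"rz": 0}
    - {"jaw": -1,"dx": 7,"dy": 26,"dz": 0,"rx": 0,"ry": 0,"rz": 0}
    - {"jaw": -1,"dx": 7.5,"dy": 27.8,"dz": 0,"rx": 0,"ry": 0,"rz": 0}
    - {"jaw": -1,"dx": 7.5,"dy": 27.8,"dz": 0,"rx": 0,"ry": 0,"rz": 0}

```text
clock: 6.1
tool_pos: [499.5, 95.6, 222.8]
eef_rot: [3.142, -0.002, 2.778]
ft_force: [0.5, -1.0, -1.7]
opening: 0.73
grip_force: 40.0
```

Run:
```python
from h import *
p,d=bot.read_camera("side"); to(499.3,94.7,131,159); print(bot.sense()['joint_pos'])
W=cloud("side",d); u,v=map(int,proj("side",(499,95,222))); print(u,v)
p=p[v-80:v+80,u-80:u+80,::-1]; cv2.imwrite("pics/s1.png",cv2.resize(p,(600,600),interpolation=cv2.INTER_CUBIC))
```

```text
t 6.15 pos [499.7  94.  222.8] F [-0.7 -0.3 -0.8] open 0.727
d cm [0.04 0.06 9.18] rot deg [-0.05 -0.09  0.06]
[ 0.31738091  0.28473628 -0.73641671  1.90769979  0.22088725  1.0329706
  0.6917765 ]
276 146
```

View pics/s1.png

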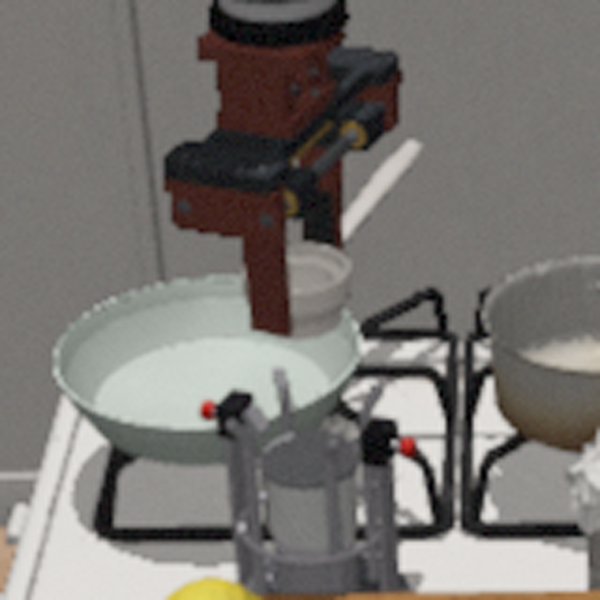

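The dish hangs upright between the fingers at crop pixel (310,290), above the well at (310,430). I'll check its centring in the grip numerically.

Run:
```python
from h import *
from scipy.optimize import least_squares
p,d=bot.read_camera("side"); W=cloud("side",d); s=bot.sense(); T=s["tool_pos"]; print(T)
p=p.astype(int); m=(p.min(-1)>90)&(p.max(-1)-p.min(-1)<35)
m&=(np.hypot(W[...,0]-T[0],W[...,1]-T[1])<45)&(W[...,2]>205)&(W[...,2]<255)
q=W[m]; print(len(q),q.min(0),q.max(0))
o=q[(q[:,2]>231)&(q[:,2]<243)&(q[:,1]<T[1]-8)]
r=least_squares(lambda c:np.hypot(o[:,0]-c[0],o[:,1]-c[1])-32,T[:2],loss="soft_l1"); print("outer",len(o),r.x,np.abs(r.fun).mean())
# silhouette right edge of band
```

```text
[499.78778271  93.12400486 222.83709663]
381 [467.31829296  52.19349594 211.34292429] [528.91843194 128.8060549  254.3688436 ]
outer 73 [496.90393171  94.77653922] 1.492118034131123
```

Emit:
drive_tool:
  deltas:
    - {"jaw": -1,"dx": 0,"dy": 0.1,"dz": 1.5,"rx": 0,"ry": 0,"rz": 0}
    - {"jaw": -1,"dx": 0,"dy": 0.1,"dz": 3,"rx": 0,"ry": 0,"rz": 0}
    - {"jaw": -1,"dx": 0,"dy": 0.1,"dz": 4.2,"rx": 0,"ry": 0,"rz": 0}
    - {"jaw": -1,"dx": 0,"dy": 0.1,"dz": 5.5,"rx": 0,"ry": 0,"rz": 0}
    - {"jaw": -1,"dx": 0,"dy": 0.1,"dz": 6.5,"rx": 0,"ry": 0,"rz": 0}
    - {"jaw": -1,"dx": 0,"dy": 0.1,"dz": 7.2,"rx": 0,"ry": 0,"rz": 0}
    - {"jaw": -1,"dx": 0,"dy": 0.1,"dz": 8,"rx": 0,"ry": 0,"rz": 0}
    - {"jaw": -1,"dx": 0,"dy": 0.1,"dz": 8.7,"rx": 0,"ry": 0,"rz": 0}

```text
clock: 7.2
tool_pos: [500.7, 95.1, 136.3]
eef_rot: [3.141, 0.0, 2.775]
ft_force: [0.1, 0.7, -0.7]
opening: 0.729
grip_force: 40.0
```

Emit:
drive_tool:
  deltas:
    - {"jaw": -1,"dx": 0,"dy": 0,"dz": 0.3,"rx": 0,"ry": 0,"rz": 0}
    - {"jaw": -1,"dx": 0,"dy": 0,"dz": 0.6,"rx": 0,"ry": 0,"rz": 0}
    - {"jaw": -1,"dx": 0,"dy": 0,"dz": 0.9,"rx": 0,"ry": 0,"rz": 0}
    - {"jaw": -1,"dx": 0,"dy": 0,"dz": 1.2,"rx": 0,"ry": 0,"rz": 0}
    - {"jaw": -1,"dx": 0,"dy": 0,"dz": 1.5,"rx": 0,"ry": 0,"rz": 0}
    - {"jaw": -1,"dx": 0,"dy": 0,"dz": 1.5,"rx": 0,"ry": 0,"rz": 0}
    - {"jaw": -1,"dx": 0,"dy": 0,"dz": 1.5,"rx": 0,"ry": 0,"rz": 0}
    - {"jaw": -1,"dx": 0,"dy": 0,"dz": 1.5,"rx": 0,"ry": 0,"rz": 0}

```text
clock: 8.2
tool_pos: [501.7, 95.3, 122.9]
eef_rot: [3.141, 0.002, 2.775]
ft_force: [-1.2, -0.3, 7.4]
opening: 0.725
grip_force: 40.0
```

Emit:
drive_tool:
  deltas:
    - {"jaw": -1,"dx": 0.1,"dy": 0,"dz": 0.3,"rx": 0,"ry": 0,"rz": 0}
    - {"jaw": -1,"dx": 0.1,"dy": 0,"dz": 0.6,"rx": 0,"ry": 0,"rz": 0}
    - {"jaw": -1,"dx": 0.1,"dy": 0,"dz": 0.9,"rx": 0,"ry": 0,"rz": 0}
    - {"jaw": -1,"dx": 0.1,"dy": 0,"dz": 1.2,"rx": 0,"ry": 0,"rz": 0}
    - {"jaw": -1,"dx": 0.1,"dy": 0,"dz": 1.5,"rx": 0,"ry": 0,"rz": 0}
    - {"jaw": -1,"dx": 0.1,"dy": 0,"dz": 1.5,"rx": 0,"ry": 0,"rz": 0}
    - {"jaw": -1,"dx": 0.1,"dy": 0,"dz": 1.5,"rx": 0,"ry": 0,"rz": 0}
    - {"jaw": -1,"dx": 0.1,"dy": 0,"dz": 1.5,"rx": 0,"ry": 0,"rz": 0}

```text
clock: 9.2
tool_pos: [501.6, 95.3, 108.2]
eef_rot: [3.14, 0.004, 2.774]
ft_force: [-0.0, -2.2, 7.9]
opening: 0.728
grip_force: 40.0
```

Emit:
drive_tool:
  deltas:
    - {"jaw": -1,"dx": 0,"dy": 0,"dz": 0.1,"rx": 0,"ry": 0,"rz": 0}
    - {"jaw": -1,"dx": 0,"dy": 0,"dz": 0.2,"rx": 0,"ry": 0,"rz": 0}
    - {"jaw": -1,"dx": 0,"dy": 0,"dz": 0.3,"rx": 0,"ry": 0,"rz": 0}
    - {"jaw": -1,"dx": 0,"dy": 0,"dz": 0.4,"rx": 0,"ry": 0,"rz": 0}
    - {"jaw": -1,"dx": 0,"dy": 0,"dz": 0.4,"rx": 0,"ry": 0,"rz": 0}
    - {"jaw": -1,"dx": 0,"dy": 0,"dz": 0.4,"rx": 0,"ry": 0,"rz": 0}
    - {"jaw": -1,"dx": 0,"dy": 0,"dz": 0.4,"rx": 0,"ry": 0,"rz": 0}
    - {"jaw": -1,"dx": 0,"dy": 0,"dz": 0.4,"rx": 0,"ry": 0,"rz": 0}

```text
clock: 10.2
tool_pos: [501.6, 95.3, 104.2]
eef_rot: [3.14, 0.004, 2.774]
ft_force: [0.1, -1.6, 9.6]
opening: 0.724
grip_force: 40.0
```

Force follows the spring alone, so the catches have probably snapped. Release, rise and look.

Emit:
drive_tool:
  deltas:
    - {"jaw": 1,"dx": 0,"dy": 0,"dz": 0,"rx": 0,"ry": 0,"rz": 0}
    - {"jaw": 1,"dx": 0,"dy": 0,"dz": 0,"rx": 0,"ry": 0,"rz": 0}
    - {"jaw": 1,"dx": 0,"dy": 0,"dz": 0,"rx": 0,"ry": 0,"rz": 0}
    - {"jaw": 1,"dx": 0,"dy": 0,"dz": 0,"rx": 0,"ry": 0,"rz": 0}
    - {"jaw": 1,"dx": 0,"dy": 0,"dz": -2,"rx": 0,"ry": 0,"rz": 0}
    - {"jaw": 1,"dx": 0,"dy": 0,"dz": -5,"rx": 0,"ry": 0,"rz": 0}
    - {"jaw": 1,"dx": 0,"dy": 0,"dz": -8.5,"rx": 0,"ry": 0,"rz": 0}
    - {"jaw": 1,"dx": 0,"dy": 0,"dz": -12,"rx": 0,"ry": 0,"rz": 0}

```text
clock: 11.2
tool_pos: [499.4, 95.4, 223.6]
eef_rot: [-3.141, -0.0, 2.775]
ft_force: [0.8, -1.0, -0.7]
opening: 0.998
grip_force: 0.0
```

```bash
python3 -c "
from h import *
to(599,-98.4,222,159)"
```

```text
t 11.2 pos [499.4  95.4 223.6] F [ 0.8 -1.  -0.7] open 0.998
d cm [-16.25 -14.52   0.15] rot deg [-0.01 -0.02 -0.01]
```

Emit:
drive_tool:
  deltas:
    - {"jaw": 1,"dx": -2,"dy": -1.8,"dz": 0,"rx": 0,"ry": 0,"rz": 0}
    - {"jaw": 1,"dx": -5,"dy": -4.5,"dz": 0,"rx": 0,"ry": 0,"rz": 0}
    - {"jaw": 1,"dx": -8,"dy": -7.1,"dz": 0,"rx": 0,"ry": 0,"rz": 0}
    - {"jaw": 1,"dx": -11,"dy": -9.8,"dz": 0,"rx": 0,"ry": 0,"rz": 0}
    - {"jaw": 1,"dx": -14,"dy": -12.5,"dz": 0,"rx": 0,"ry": 0,"rz": 0}
    - {"jaw": 1,"dx": -16.2,"dy": -14.5,"dz": 0,"rx": 0,"ry": 0,"rz": 0}
    - {"jaw": 1,"dx": -16.2,"dy": -14.5,"dz": 0,"rx": 0,"ry": 0,"rz": 0}
    - {"jaw": 1,"dx": -16.2,"dy": -14.5,"dz": 0,"rx": 0,"ry": 0,"rz": 0}

```text
clock: 12.2
tool_pos: [598.5, -96.8, 222.5]
eef_rot: [3.141, -0.001, 2.776]
ft_force: [0.4, -0.1, 0.1]
opening: 0.995
grip_force: 0.0
```

Run:
```python
from h import *
p,d=bot.read_camera("top"); W=cloud("top",d); cv2.imwrite("pics/top1.png",cv2.resize(p[260:370,165:275,::-1],(560,560),interpolation=cv2.INTER_CUBIC))
w=W[265:365,170:265]; c=p[265:365,170:265].astype(int)
m=(w[...,2]>118)&(w[...,2]<136)&(np.hypot(w[...,0]-499,w[...,1]-95)<38); q=w[m]; print(len(q),np.median(q,0),cv2.minEnclosingCircle(q[:,:2].astype(np.float32)))
m=(w[...,2]>90)&(w[...,2]<116)&(np.hypot(w[...,0]-499,w[...,1]-95)<22); q=w[m]; print(len(q),np.median(q,0))
to(599,-98.4,87,159)
```

```text
780 [500.76482615 100.39215133 125.68876163] ((499.1629638671875, 95.2944564819336), 37.1242790222168)
469 [501.56109003  98.00370764 106.08029093]
t 12.25 pos [598.4 -96.4 222.6] F [-0.2  0.7  0.1] open 0.997
d cm [-0.13 -0.17 13.56] rot deg [ 0.03 -0.04  0.09]
```

View pics/top1.png

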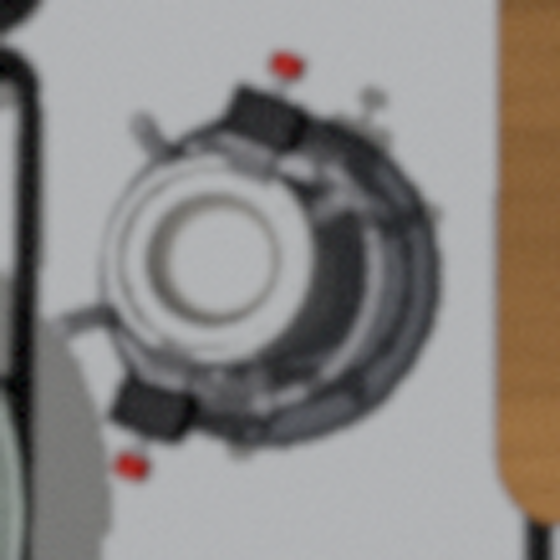

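The first dish is latched: its bowl at crop (212,262) has its floor at z=106, so the platform is about 21 mm down. The knobs are back where they were, at (287,66) and (131,466). Now the second dish.

Emit:
drive_tool:
  deltas:
    - {"jaw": 1,"dx": -0.1,"dy": -0.15,"dz": 3,"rx": 0,"ry": 0,"rz": 0}
    - {"jaw": 1,"dx": -0.1,"dy": -0.15,"dz": 6,"rx": 0,"ry": 0,"rz": 0}
    - {"jaw": 1,"dx": -0.1,"dy": -0.15,"dz": 9,"rx": 0,"ry": 0,"rz": 0}
    - {"jaw": 1,"dx": -0.1,"dy": -0.15,"dz": 11,"rx": 0,"ry": 0,"rz": 0}
    - {"jaw": 1,"dx": -0.1,"dy": -0.15,"dz": 12.5,"rx": 0,"ry": 0,"rz": 0}
    - {"jaw": 1,"dx": -0.1,"dy": -0.15,"dz": 13.4,"rx": 0,"ry": 0,"rz": 0}
    - {"jaw": 1,"dx": -0.1,"dy": -0.15,"dz": 13.4,"rx": 0,"ry": 0,"rz": 0}
    - {"jaw": 1,"dx": -0.1,"dy": -0.15,"dz": 13.4,"rx": 0,"ry": 0,"rz": 0}

```text
clock: 13.25
tool_pos: [599.8, -99.8, 89.4]
eef_rot: [3.141, 0.001, 2.775]
ft_force: [0.5, -0.3, -0.4]
opening: 1.002
grip_force: 0.0
```

Emit:
drive_tool:
  deltas:
    - {"jaw": -1,"dx": 0,"dy": 0,"dz": 0,"rx": 0,"ry": 0,"rz": 0}
    - {"jaw": -1,"dx": 0,"dy": 0,"dz": 0,"rx": 0,"ry": 0,"rz": 0}
    - {"jaw": -1,"dx": 0,"dy": 0,"dz": 0,"rx": 0,"ry": 0,"rz": 0}
    - {"jaw": -1,"dx": 0,"dy": 0,"dz": 0,"rx": 0,"ry": 0,"rz": 0}
    - {"jaw": -1,"dx": 0,"dy": 0,"dz": 0,"rx": 0,"ry": 0,"rz": 0}
    - {"jaw": -1,"dx": 0,"dy": 0,"dz": 0,"rx": 0,"ry": 0,"rz": 0}
    - {"jaw": -1,"dx": 0,"dy": 0,"dz": 0,"rx": 0,"ry": 0,"rz": 0}
    - {"jaw": -1,"dx": 0,"dy": 0,"dz": 0,"rx": 0,"ry": 0,"rz": 0}

```text
clock: 14.25
tool_pos: [599.4, -99.9, 88.9]
eef_rot: [-3.142, 0.0, 2.775]
ft_force: [-0.9, -0.1, 4.8]
opening: 0.718
grip_force: 40.0
```

Emit:
drive_tool:
  deltas:
    - {"jaw": -1,"dx": 0,"dy": 0,"dz": -1.5,"rx": 0,"ry": 0,"rz": 0}
    - {"jaw": -1,"dx": 0,"dy": 0,"dz": -4,"rx": 0,"ry": 0,"rz": 0}
    - {"jaw": -1,"dx": 0,"dy": 0,"dz": -7,"rx": 0,"ry": 0,"rz": 0}
    - {"jaw": -1,"dx": 0,"dy": 0,"dz": -10,"rx": 0,"ry": 0,"rz": 0}
    - {"jaw": -1,"dx": 0,"dy": 0,"dz": -12.5,"rx": 0,"ry": 0,"rz": 0}
    - {"jaw": -1,"dx": 0,"dy": 0,"dz": -13.5,"rx": 0,"ry": 0,"rz": 0}
    - {"jaw": -1,"dx": 0,"dy": 0,"dz": -13.5,"rx": 0,"ry": 0,"rz": 0}
    - {"jaw": -1,"dx": 0,"dy": 0,"dz": -13.5,"rx": 0,"ry": 0,"rz": 0}

```text
clock: 15.25
tool_pos: [598.5, -99.9, 222.5]
eef_rot: [-3.141, -0.002, 2.775]
ft_force: [-0.1, -0.5, -2.5]
opening: 0.719
grip_force: 40.0
```

```bash
python3 -c "
from h import *
to(500.5,95,222,159)"
```

```text
t 15.25 pos [598.5 -99.9 222.5] F [-0.1 -0.5 -2.5] open 0.719
d cm [16.14 14.68  0.07] rot deg [-0.03 -0.11 -0.01]
```

Emit:
drive_tool:
  deltas:
    - {"jaw": -1,"dx": 2,"dy": 1.8,"dz": 0,"rx": 0,"ry": 0,"rz": 0}
    - {"jaw": -1,"dx": 5,"dy": 4.5,"dz": 0,"rx": 0,"ry": 0,"rz": 0}
    - {"jaw": -1,"dx": 8,"dy": 7.2,"dz": 0,"rx": 0,"ry": 0,"rz": 0}
    - {"jaw": -1,"dx": 11,"dy": 10,"dz": 0,"rx": 0,"ry": 0,"rz": 0}
    - {"jaw": -1,"dx": 14,"dy": 12.7,"dz": 0,"rx": 0,"ry": 0,"rz": 0}
    - {"jaw": -1,"dx": 16.1,"dy": 14.7,"dz": 0,"rx": 0,"ry": 0,"rz": 0}
    - {"jaw": -1,"dx": 16.1,"dy": 14.7,"dz": 0,"rx": 0,"ry": 0,"rz": 0}
    - {"jaw": -1,"dx": 16.1,"dy": 14.7,"dz": 0,"rx": 0,"ry": 0,"rz": 0}

```text
clock: 16.25
tool_pos: [501.3, 94.9, 223.3]
eef_rot: [-3.141, -0.0, 2.775]
ft_force: [0.7, -1.0, -2.0]
opening: 0.721
grip_force: 40.0
```

```bash
python3 -c "
from h import *
to(500.5,95,145,159)"
```

```text
t 16.25 pos [501.3  94.9 223.3] F [ 0.7 -1.  -2. ] open 0.721
d cm [ 0.07 -0.01  7.83] rot deg [-0.05 -0.02  0.  ]
```

Emit:
drive_tool:
  deltas:
    - {"jaw": -1,"dx": 0.1,"dy": 0,"dz": 1.5,"rx": 0,"ry": 0,"rz": 0}
    - {"jaw": -1,"dx": 0.1,"dy": 0,"dz": 3,"rx": 0,"ry": 0,"rz": 0}
    - {"jaw": -1,"dx": 0.1,"dy": 0,"dz": 4.5,"rx": 0,"ry": 0,"rz": 0}
    - {"jaw": -1,"dx": 0.1,"dy": 0,"dz": 5.5,"rx": 0,"ry": 0,"rz": 0}
    - {"jaw": -1,"dx": 0.1,"dy": 0,"dz": 6.5,"rx": 0,"ry": 0,"rz": 0}
    - {"jaw": -1,"dx": 0.1,"dy": 0,"dz": 7.3,"rx": 0,"ry": 0,"rz": 0}
    - {"jaw": -1,"dx": 0.1,"dy": 0,"dz": 8,"rx": 0,"ry": 0,"rz": 0}
    - {"jaw": -1,"dx": 0.1,"dy": 0,"dz": 8.3,"rx": 0,"ry": 0,"rz": 0}

```text
clock: 17.25
tool_pos: [500.7, 95.5, 140.3]
eef_rot: [-3.141, -0.0, 2.775]
ft_force: [0.7, 0.4, -1.5]
opening: 0.716
grip_force: 40.0
```

Emit:
drive_tool:
  deltas:
    - {"jaw": -1,"dx": 0,"dy": 0,"dz": 0.2,"rx": 0,"ry": 0,"rz": 0}
    - {"jaw": -1,"dx": 0,"dy": 0,"dz": 0.4,"rx": 0,"ry": 0,"rz": 0}
    - {"jaw": -1,"dx": 0,"dy": 0,"dz": 0.6,"rx": 0,"ry": 0,"rz": 0}
    - {"jaw": -1,"dx": 0,"dy": 0,"dz": 0.8,"rx": 0,"ry": 0,"rz": 0}
    - {"jaw": -1,"dx": 0,"dy": 0,"dz": 1.0,"rx": 0,"ry": 0,"rz": 0}
    - {"jaw": -1,"dx": 0,"dy": 0,"dz": 1.0,"rx": 0,"ry": 0,"rz": 0}
    - {"jaw": -1,"dx": 0,"dy": 0,"dz": 1.0,"rx": 0,"ry": 0,"rz": 0}
    - {"jaw": -1,"dx": 0,"dy": 0,"dz": 1.0,"rx": 0,"ry": 0,"rz": 0}

```text
clock: 18.25
tool_pos: [500.9, 95.6, 131.6]
eef_rot: [-3.141, 0.001, 2.775]
ft_force: [-3.6, -1.0, 7.8]
opening: 0.716
grip_force: 40.0
```

Emit:
drive_tool:
  deltas:
    - {"jaw": -1,"dx": 0,"dy": 0,"dz": 0.3,"rx": 0,"ry": 0,"rz": 0}
    - {"jaw": -1,"dx": 0,"dy": 0,"dz": 0.6,"rx": 0,"ry": 0,"rz": 0}
    - {"jaw": -1,"dx": 0,"dy": 0,"dz": 0.9,"rx": 0,"ry": 0,"rz": 0}
    - {"jaw": -1,"dx": 0,"dy": 0,"dz": 1.2,"rx": 0,"ry": 0,"rz": 0}
    - {"jaw": -1,"dx": 0,"dy": 0,"dz": 1.5,"rx": 0,"ry": 0,"rz": 0}
    - {"jaw": -1,"dx": 0,"dy": 0,"dz": 1.5,"rx": 0,"ry": 0,"rz": 0}
    - {"jaw": -1,"dx": 0,"dy": 0,"dz": 1.5,"rx": 0,"ry": 0,"rz": 0}
    - {"jaw": -1,"dx": 0,"dy": 0,"dz": 1.5,"rx": 0,"ry": 0,"rz": 0}

```text
clock: 19.25
tool_pos: [500.7, 95.6, 116.8]
eef_rot: [-3.141, 0.0, 2.775]
ft_force: [-4.5, -2.2, 11.9]
opening: 0.722
grip_force: 40.0
```

Emit:
drive_tool:
  deltas:
    - {"jaw": -1,"dx": 0,"dy": 0,"dz": 0.2,"rx": 0,"ry": 0,"rz": 0}
    - {"jaw": -1,"dx": 0,"dy": 0,"dz": 0.4,"rx": 0,"ry": 0,"rz": 0}
    - {"jaw": -1,"dx": 0,"dy": 0,"dz": 0.6,"rx": 0,"ry": 0,"rz": 0}
    - {"jaw": -1,"dx": 0,"dy": 0,"dz": 0.8,"rx": 0,"ry": 0,"rz": 0}
    - {"jaw": -1,"dx": 0,"dy": 0,"dz": 1.0,"rx": 0,"ry": 0,"rz": 0}
    - {"jaw": -1,"dx": 0,"dy": 0,"dz": 1.2,"rx": 0,"ry": 0,"rz": 0}
    - {"jaw": -1,"dx": 0,"dy": 0,"dz": 1.2,"rx": 0,"ry": 0,"rz": 0}
    - {"jaw": -1,"dx": 0,"dy": 0,"dz": 1.2,"rx": 0,"ry": 0,"rz": 0}

```text
clock: 20.25
tool_pos: [500.7, 95.6, 104.7]
eef_rot: [-3.141, 0.0, 2.775]
ft_force: [-5.8, -2.5, 12.1]
opening: 0.715
grip_force: 40.0
```

Emit:
drive_tool:
  deltas:
    - {"jaw": -1,"dx": 0.05,"dy": 0,"dz": 0.1,"rx": 0,"ry": 0,"rz": 0}
    - {"jaw": -1,"dx": 0.1,"dy": 0,"dz": 0.1,"rx": 0,"ry": 0,"rz": 0}
    - {"jaw": 1,"dx": 0.1,"dy": 0,"dz": 0.1,"rx": 0,"ry": 0,"rz": 0}
    - {"jaw": 1,"dx": 0.1,"dy": 0,"dz": 0.1,"rx": 0,"ry": 0,"rz": 0}
    - {"jaw": 1,"dx": 0.1,"dy": 0,"dz": 0.1,"rx": 0,"ry": 0,"rz": 0}
    - {"jaw": 1,"dx": 0.1,"dy": 0,"dz": 0.1,"rx": 0,"ry": 0,"rz": 0}
    - {"jaw": 1,"dx": 0.1,"dy": 0,"dz": -1.5,"rx": 0,"ry": 0,"rz": 0}
    - {"jaw": 1,"dx": 0.1,"dy": 0,"dz": -4,"rx": 0,"ry": 0,"rz": 0}

```text
clock: 21.25
tool_pos: [499.4, 96.0, 144.4]
eef_rot: [-3.141, -0.001, 2.775]
ft_force: [0.2, -0.6, 0.4]
opening: 1.001
grip_force: 0.0
```

Emit:
drive_tool:
  deltas:
    - {"jaw": 1,"dx": 0,"dy": 0,"dz": -3,"rx": 0,"ry": 0,"rz": 0}
    - {"jaw": 1,"dx": 0,"dy": 0,"dz": -6,"rx": 0,"ry": 0,"rz": 0}
    - {"jaw": 1,"dx": 0,"dy": 0,"dz": -8,"rx": 0,"ry": 0,"rz": 0}
    - {"jaw": 1,"dx": -3,"dy": -3,"dz": -8,"rx": 0,"ry": 0,"rz": 0}
    - {"jaw": 1,"dx": -7,"dy": -7,"dz": -8,"rx": 0,"ry": 0,"rz": 0}
    - {"jaw": 1,"dx": -11,"dy": -11,"dz": -8,"rx": 0,"ry": 0,"rz": 0}
    - {"jaw": 1,"dx": -14,"dy": -14,"dz": -8,"rx": 0,"ry": 0,"rz": 0}
    - {"jaw": 1,"dx": -14,"dy": -14,"dz": -8,"rx": 0,"ry": 0,"rz": 0}

```text
clock: 22.25
tool_pos: [581.1, -89.2, 224.2]
eef_rot: [-3.141, 0.001, 2.768]
ft_force: [0.8, 0.4, 1.1]
opening: 0.997
grip_force: 0.0
```

Run:
```python
from h import *
p,d=bot.read_camera("top"); W=cloud("top",d); a=cv2.resize(p[260:370,165:275,::-1],(500,500),interpolation=cv2.INTER_CUBIC); print(bot.sense()["clock"])
w=W[265:365,170:265]
m=(w[...,2]>90)&(w[...,2]<116)&(np.hypot(w[...,0]-500,w[...,1]-95)<14); q=w[m]; print(len(q),np.median(q,0))
cv2.imwrite("pics/top2.png",a)
```

```text
22.3
229 [500.05228502  95.06245187 104.81599483]
```

View pics/top2.png

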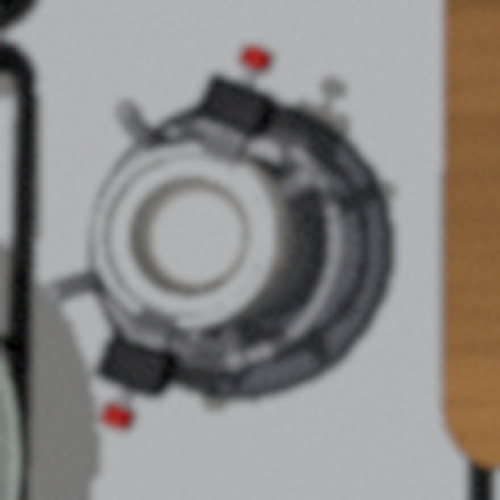

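The upper bowl at crop (190,236) is level and centred, with its floor at z=105, so its underside is 34 mm below the catches. The knobs at (256,59) and (117,416) are at their rest positions, so both catches are out. Handing in.

```bash
python3 -c "
from plant import bot
print(bot.sign_off())"
```

```text
the job is handed in; nothing more can be done
None
```

Both ramekins are stacked in the dispenser and held down by both catches, by camera check before hand-in at about 22 s; the lemon, spoon and tin were never approached, and the hand-in returned no verdict.

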